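# Index the top-maker's turntable by one hole

### The job

Index the turntable of tops by one station, towards the pointed cone marker: draw the spring pin up out of its hole, swing the turntable round, and let the pin drop fully home in the hole beside the cone, then let go. Be gentle with the pin: never drive it hard, sideways or downwards, against the plate it indexes in (keep it under about 25 N), and leave the other things on the bench where they are.

Things in the scene. Friction and masses are not known exactly. Their poses are not given: they have to be found in the camera images.
- base: Round dark wooden base of the index stand, 344 mm across, 30 mm high, fixed to the bench. Origin: centre of its underside; the turntable's axis is the vertical through it. Angles below count from the base's own +x axis, anticlockwise seen from above.
- ring: Level smooth ring plate on the base, same origin and axes: top 40 mm above the bench, 36 mm wide, mean radius 110 mm. Three square pin holes on the 110 mm circle, 13 mm wide along it: the starting hole at 0 deg (steel) and one in each of two brass blocks at about +60 and -60 deg, hand-set: each hole lies anywhere within 6 deg of that, not measured, to be found by feel or eye.
- wheel (a joint): Angle of the turntable on the base, rad, positive anticlockwise from above; 0 with the pin in the starting hole (0.014 play each way), stops at +-1.45. A steel arm holds the spring pin 110 mm from the axis, along the base's x axis at angle 0, turning with the disc. The disc stays where it is left (friction 0.12 Nm, about 1.1 N at the pin).
- disc_top (a point): Centre of the top of the turntable, a yellow and red painted wooden disc, 176 mm across, 68 mm above the bench, x axis along the arm. Six mandrels 57 mm from the axis; four carry fixed turned tops, 46 mm across, highest point 129 mm above the bench, at 30, 90, -30 and -90 deg from the arm.
- plunger (a joint): How far the spring pin is drawn up, m: 0 home in a hole, 0.0085 with its tip on the plate between holes, 0.022 at its upper stop. Spring pushes it down with 5 N at 0 plus 0.22 N per mm. Let go between holes it rests on the plate under its spring, can be slid along it by pushing the knob sideways, and snaps into a hole it comes over; in a hole it locks the disc.
- knob_mid (a point): Middle of the pin's upright wooden pull knob, a cylinder of 26 mm diameter and 30 mm height on the pin's line, 110 mm from the turntable's axis; 113 mm above the bench with the pin home. Below it is a 10 mm stem; the arm's boss around it (27 mm diameter) ends 74 mm above the bench.
- pin_shank: The steel index pin itself, 10 mm diameter, flat-ended, under the knob; origin: centre of its lower end, 31.5 mm above the bench when home (8.5 mm below the plate's top).
- cone_marker: Pale wooden pointed cone, 20 mm across and 32 mm high, fixed on the base rim 150 mm from the axis, at +60 or -60 deg (whichever side is to be next): it marks the hole to go to. Origin: centre of its underside.
- flat_marker: Pale wooden flat-topped short cylinder, 20 mm across and 14 mm high, fixed on the base rim at the other of the two sides: that hole is not wanted. Origin: centre of its underside.
- pot: Squat clay pot, 100 mm across and 85 mm high with black spindles standing in it to 114 mm, loose, bystander. Origin: centre of its underside.
- punch: Steel tip punch, 115 mm long, 12 mm thick, lying loose, bystander. Origin: on its underside, near its middle.
- calipers: Flat brass calipers, 150 mm long with two 50 mm jaws, lying loose, bystander. Origin: on the underside of the beam's middle.

How it is judged:
On the way, in this order (a step that is already met when the one before it is completed fails the run):
1. the pin is drawn clear of the starting hole before the turntable has turned (value of joint plunger above 0.0088 m and value of joint wheel between -0.1 and 0.1 rad), for 0.1 s.
2. the turntable is swung towards the cone with the pin out of any hole (value of joint plunger above 0.006 m and horizontal distance between pin_shank and cone_marker below 0.1 m), for 0.05 s.
At the end, for the whole second after the job is handed in: The pin is fully home (drawn less than 2 mm) in the hole beside the pointed cone (the pin's line within 60 mm of the cone, seen from above), the turntable at rest (slower than 0.03 rad/s), the knob let go (value of joint plunger below 0.002 m and horizontal distance between pin_shank and cone_marker below 0.06 m and velocity of joint wheel between -0.03 and 0.03 rad/s); the robot touches nothing.
It fails at once if the pin was driven against the plate with more than 25 N (contact force between pin_shank and anything else above 25 N).
It fails at once if a bystander was moved more than 20 mm (distance of any of pot, punch, calipers from where it was at the start of the episode above 0.02 m).
It also fails if it takes over 45 s, if anything falls off the work surface, if the arm or the gripper's body presses on something with over 40 N, if the wrist force passes 120 N, or if a joint passes its speed limit or range.

### The arm

A 6-joint arm with a two-finger parallel gripper is mounted at the origin on the work surface. World frame = base frame: x ahead of the robot, y to its left, z up, the work surface at z = 0. Lengths are in m, angles in rad, forces in N, time in s.
With the tool pointing down it reaches from about 0.275 to 0.75 m from the base axis. Payload 10.2 kg.
Tool frame: the origin (TCP) lies midway between the tips of the shut fingers; the grasp point (between the pads) lies 19 mm behind it (env.hold_point_z is the distance from the TCP to the grasp point, in m); x points along the fingers, z is the direction in which the jaws open and shut, and the axes are right-handed (so a half turn about x gives the same grasp; the last joint's range is limited). The gripper opens to 85 mm and grips with 20 to 120 N. Pads are 22 mm wide; open, the fingers measure 114 mm over their backs; the gripper's body (76 mm by 85 mm) begins 54 mm behind the grasp point. The pads swing forward as they close: fully open they stand 13 mm farther back than shut.
Start: joints at [-1.446, 0.313, 1.498, -0, 1.331, -0.223], TCP at [0.179, -0.494, 0.209] pointing down, gripper open.
Joint ranges: [-2.94, 2.94], [-0.97, 2.17], [0.19, 2.56], [-1.23, 4.37], [0.02, 3.11], [-2.88, 2.88]. Speed limits (rad/s): [2.39, 2.39, 3.01, 3.14, 3.14, 3.14].

### API

Orientations are given as a unit quaternion [x, y, z, w].
In Python, from bench import env, kinematics, monitor, eyes, job gives the robot as it stands. The module is installed in compiled form; this text tells all that it offers. Calls block until the motion is done:
- env.reach(position, orientation): joint-space move of the TCP to a pose.
- env.movel(position, velocity=0.15, frame=None, guard=None): straight line of the TCP; frame=None keeps the orientation; velocity is the mean speed in m/s. With guard (N) it stops when the force on the tool has changed by that much, and returns True; else False.
- env.set_joints(angles): joint-space move.
- env.release() and env.close_gripper(effort=None): open the fingers fully, or close them until they stop; effort is the grip in N (None keeps the last).
- env.hold(seconds).
- kinematics.ik(position, orientation): joint angles nearest the present ones, or None.
- monitor.sense(): the state.
- eyes.grab_frame(name): name is "scene" or "top" or "wrist"; returns a dict with "frame" (420x560x3 uint8, red, green, blue), "mtx" (3x3 intrinsics, pixels), "view" (4x4, takes a point from world to camera coordinates). Camera axes: x right, y down, z forward; pixel columns grow to the right and rows downward; lengths in m; the calibration is good to about 2 mm. A picture is of the moment at which its call begins. There is no depth.
A pose or a line that the arm cannot do raises env.MotionError and nothing moves.
- job.hand_in(): hands the job in, once; it reports no verdict.
The state is a dict: "clock": time; "joints": joint angles; "qvel": joint speeds; "joint_efforts": joint torques, N m; "position": TCP position; "ee_rot": TCP orientation; "contact_force": force on the tool from outside, world axes, zero at the start; "ft_torque": the same for the moment, N m; "finger_gap": opening from 0.0 (shut) to 1.0 (fully open).
Only numpy, scipy, OpenCV 4.12 (cv2) and the standard library are available. Lean on these libraries where they do the work, as an engineer would, in place of code of your own. Each camera call takes 0.05 s, during which the arm holds its last target.

## Working session

There is one attempt and no reset: what is moved stays moved. The work goes in short steps, each a Python script; the robot and the scene stay as the last script left them, time stands still between calls to the robot, and variables do not carry over. Pictures are saved under pics/ and viewed, and the job is handed in when it is done.

```bash
mkdir -p pics
python3 - <<'E'
from bench import env,monitor,eyes
import cv2,json,numpy as np
s=monitor.sense();print(s['clock'],s['position'],s['ee_rot'],s['finger_gap'],env.hold_point_z)
for n in('scene','top','wrist'):
    f=eyes.grab_frame(n);cv2.imwrite(f'pics/{n}0.png',cv2.cvtColor(f['frame'],cv2.COLOR_RGB2BGR));np.savez(f'{n}0.npz',**{k:f[k] for k in('mtx','view')})
    print(n,f['mtx'].tolist(),np.round(f['view'],4).tolist())
E
```

```text
0.0 [ 0.17888708 -0.49327596  0.20841808] [ 0.40630516  0.57927734 -0.40559107  0.57866204] 0.9995734809523826 0.0187
scene [[414.4325722880497, 0.0, 289.17457511339285], [0.0, 414.4325722880497, 208.41334499006382], [0.0, 0.0, 1.0]] [[-0.8221, 0.5692, -0.0143, 0.4018], [0.3807, 0.5309, -0.7571, -0.1265], [-0.4234, -0.6279, -0.6531, 1.3413], [0.0, 0.0, 0.0, 1.0]]
top [[456.20112831915947, 0.0, 272.944173974931], [0.0, 456.20112831915947, 210.7463391294924], [0.0, 0.0, 1.0]] [[0.0301, -0.9994, 0.0151, 0.0078], [-0.9957, -0.0313, -0.0875, 0.52], [0.088, -0.0124, -0.996, 1.1508], [0.0, 0.0, 0.0, 1.0]]
wrist [[328.0230053336578, 0.0, 279.2330067865162], [0.0, 328.0230053336578, 205.67476840971423], [0.0, 0.0, 1.0]] [[0.3399, -0.9405, -0.0004, -0.5242], [-0.8974, -0.3245, 0.299, -0.0369], [-0.2813, -0.1013, -0.9543, 0.3785], [0.0, 0.0, 0.0, 1.0]]
```

View pics/scene0.png

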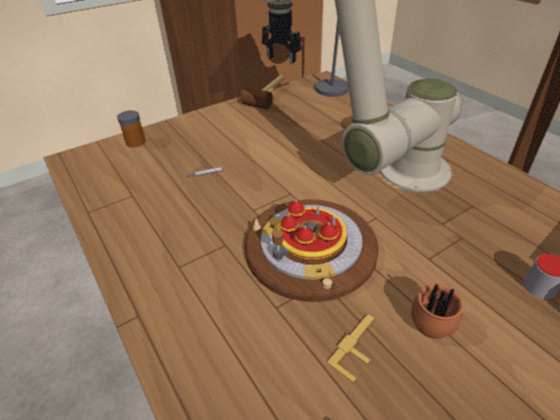

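View pics/top0.png

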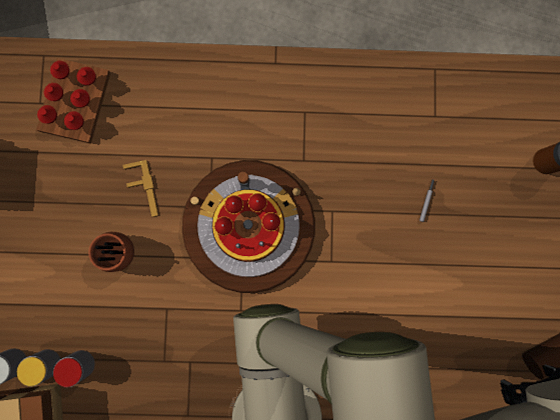

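View pics/wrist0.png

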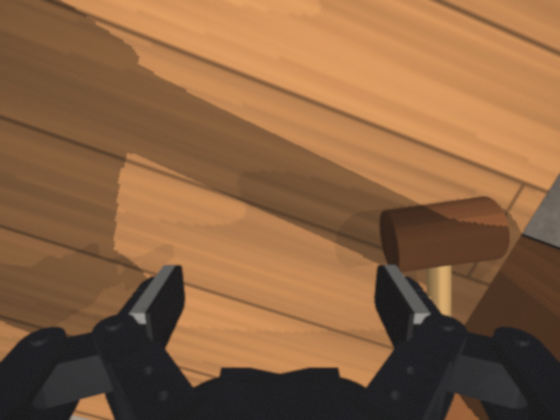

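Run:
```python
import cv2
a=cv2.imread('pics/top0.png')[150:300,170:330];cv2.imwrite('pics/topz.png',cv2.resize(a,None,fx=4.5,fy=4,interpolation=2)[:600] if 0 else cv2.resize(a,None,fx=4,fy=4,interpolation=2))
a=cv2.imread('pics/scene0.png')[190:310,235:395];cv2.imwrite('pics/scz.png',cv2.resize(a,None,fx=5,fy=5,interpolation=2))
```

```text
(no output)
```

View pics/topz.png

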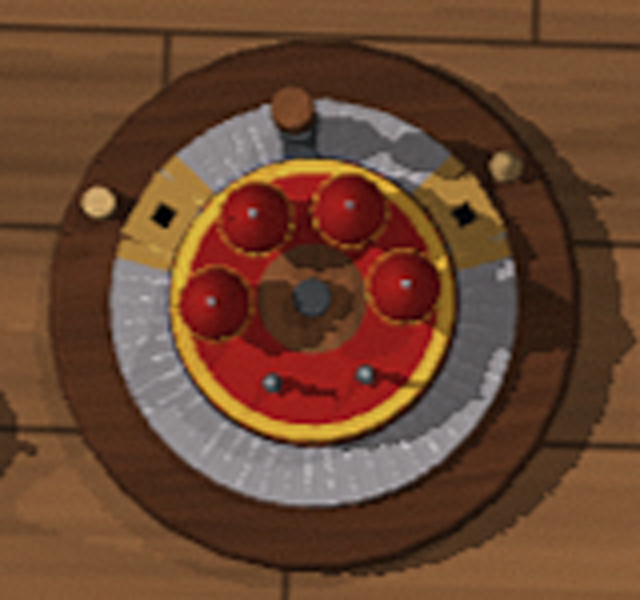

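View pics/scz.png

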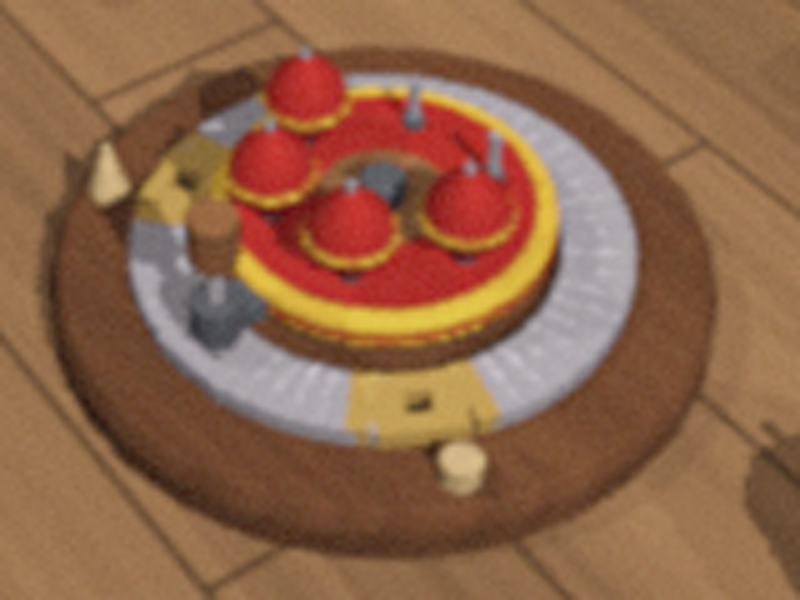

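```bash
cat > h.py <<'E'
import numpy as np
def bp(n,u,v,z):
    d=np.load(f'{n}0.npz');K,V=d['mtx'],d['view'];R,t=V[:3,:3],V[:3,3]
    c=-R.T@t;r=R.T@np.linalg.inv(K)@[u,v,1];return (c+r*(z-c[2])/r[2])[:2]
E
python3 - <<'E'
from h import *
T=lambda x,y,z:bp('top',x/4+170-.375,y/4+150-.375,z)
S=lambda x,y,z:bp('scene',x/5+235-.4,y/5+190-.4,z)
c=[]
# ring outer, z .04, 4 extreme pts
P=np.array([T(110,301,.04),T(517,301,.04),T(313,97,.04),T(313,505,.04)]);print('ring',P.mean(0),np.linalg.norm(P[0]-P[1]),np.linalg.norm(P[2]-P[3]))
P2=np.array([T(169,300,.068),T(455,300,.068),T(312,157,.068),T(312,443,.068)]);print('disc',P2.mean(0),np.linalg.norm(P2[0]-P2[1]))
P3=np.array([T(50,305,.03),T(578,305,.03),T(313,40,.03),T(313,572,.03)]);print('base',P3.mean(0),np.linalg.norm(P3[0]-P3[1]))
c=(P.mean(0)+P2.mean(0)+P3.mean(0))/3
for n,p in dict(knobT=T(293,108,.128),knobS=S(213,220,.128),hT=T(464,214,.04),hS=S(190,180,.04),fT=T(163,215,.04),fS=S(418,402,.04),coneT=T(505,163,.05),coneS=S(107,145,.062),flatS=S(462,458,.044),flatT=T(97,202,.044)).items():
    d=p-c;print(n,p.round(4),'r',np.hypot(*d).round(4),'ang',np.degrees(np.arctan2(d[1],d[0])).round(2))
P=np.array([S(128,258,.04),S(638,258,.04)]);print(P)
E
```

```text
ring [0.48085516 0.08597024] 0.2567864605628754 0.257916828997052
disc [0.47956358 0.08564623] 0.17606122654069223
base [0.47900104 0.08606539] 0.33595998007304106
knobT [0.5886 0.0983] r 0.1095 ang 6.5
knobS [0.5918 0.1043] r 0.1135 ang 9.32
hT [ 0.5384 -0.0076] r 0.1104 ang -57.91
hS [ 0.5377 -0.005 ] r 0.1077 ang -57.51
fT [0.5318 0.183 ] r 0.1101 ang 61.85
fS [0.5334 0.1852] r 0.1129 ang 61.64
coneT [ 0.5705 -0.0322] r 0.1489 ang -52.46
coneS [ 0.5704 -0.0323] r 0.149 ang -52.52
flatS [0.5397 0.2258] r 0.1522 ang 66.81
flatT [0.5383 0.2244] r 0.1503 ang 67.11
[[0.59457568 0.02513239]
 [0.3853718  0.17439924]]
```

```bash
cat >> h.py <<'E'
from scipy.spatial.transform import Rotation as Ro
C=np.array([.4797,.0859])
def pose(deg,z,r=.11,flip=0):
    a=np.radians(deg);p=C+r*np.array([np.cos(a),np.sin(a)])
    zz=np.array([-np.sin(a),np.cos(a),0])*(-1 if flip else 1);x=np.array([0,0,-1.]);y=np.cross(zz,x)
    return np.array([*p,z]),Ro.from_matrix(np.c_[x,y,zz]).as_quat()
def snap(n,name):
    from bench import eyes
    import cv2
    f=eyes.grab_frame(n);cv2.imwrite(f'pics/{name}.png',cv2.cvtColor(f['frame'],cv2.COLOR_RGB2BGR));return f
E
python3 - <<'E'
from h import *
from bench import kinematics,env,monitor
for f in(0,1):
  for d in(7.3,-25,-58,-70):print(f,d,np.round(kinematics.ik(*pose(d,.1,flip=f)),2))
E
```

```text
0 7.3 [-0.03  0.57  1.41 -0.    1.16 -1.73]
0 -25 [-0.13  0.54  1.47  0.    1.14 -1.27]
0 -58 [-0.23  0.45  1.6  -0.    1.09 -0.79]
0 -70 [-0.26  0.41  1.66 -0.    1.07 -0.61]
1 7.3 [-0.03  0.57  1.41 -0.    1.16  1.42]
1 -25 [-0.13  0.54  1.47 -0.    1.14  1.87]
1 -58 [-0.23  0.45  1.6  -0.    1.09  2.35]
1 -70 [-0.26  0.41  1.66 -0.    1.07  2.53]
```

Run:
```python
from h import *
from bench import env,monitor
env.reach(*pose(7.3,.20))
f=snap('wrist','w1');np.savez('w10.npz',mtx=f['mtx'],view=f['view'])
s=monitor.sense();print(s['clock'],s['position'],s['contact_force'])
```

```text
2.7583 [0.58893396 0.09909541 0.20001471] [ 0.01124049  0.17318101 -0.43084712]
```

View pics/w1.png

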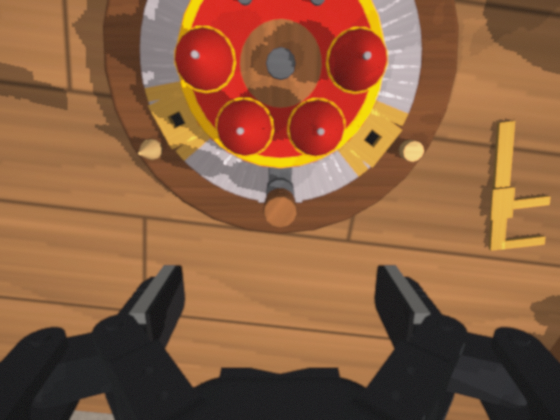

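Run:
```python
from h import *
import cv2
a=cv2.imread('pics/w1.png')
for n,(u,v) in dict(h=(177,120),k=(280,209)).items(): cv2.imwrite(f'pics/w1{n}.png',cv2.resize(a[v-30:v+30,u-30:u+30],None,fx=8,fy=8,interpolation=0))
for n,u,v,z in(('knob',280,208,.128),('hole',177,120,.04),('flath',373,138,.04),):
    p=bp('w1',u,v,z);d=p-C;print(n,p.round(4),np.hypot(*d).round(4),np.degrees(np.arctan2(d[1],d[0])).round(2))
P=np.array([bp('w1',141,50,.04),bp('w1',421,50,.04)]);print(P,P.mean(0))
```

```text
knob [0.5888 0.1002] 0.1101 7.44
hole [ 0.5416 -0.0049] 0.1099 -55.71
flath [0.5349 0.1845] 0.113 60.76
[[ 0.48439865 -0.03898646]
 [ 0.45302712  0.2109567 ]] [0.46871289 0.08598512]
```

View pics/w1h.png

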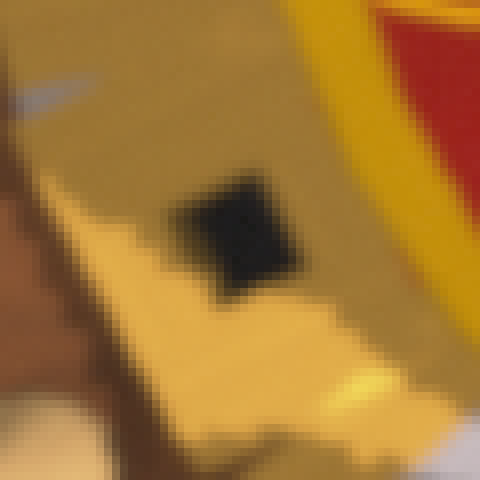

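View pics/w1k.png

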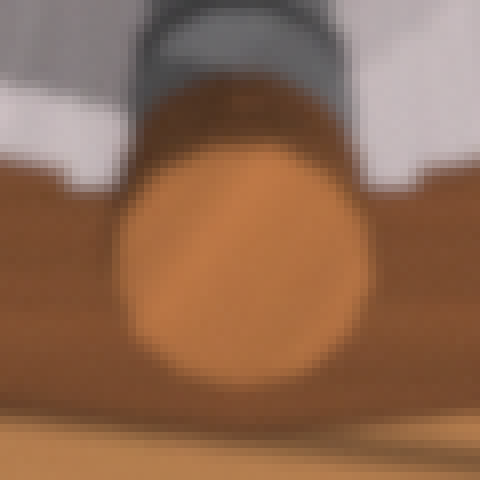

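Run:
```python
from h import *
from bench import env,monitor
p,q=pose(7.4,.115);env.movel(p,.15,frame=q)
hit=env.movel(pose(7.4,.091)[0],.06,guard=8);print('hit',hit)
env.close_gripper(40)
s=monitor.sense();print(s['clock'],s['position'],s['contact_force'].round(2),s['finger_gap'])
snap('scene','s2')
for i in range(4):
    env.movel(s['position']+[0,0,.003*(i+1)],.03)
    t=monitor.sense();print(t['clock'],t['position'].round(4),np.round(t['contact_force'],2),round(t['finger_gap'],3))
env.hold(.2);snap('scene','s3')
```

```text
hit False
4.6167 [0.58891914 0.09998512 0.09138365] [-1.24 -0.    3.78] 0.2854565908734413
4.9333 [0.5888 0.1    0.0937] [ 2.89 -0.65 -6.05] 0.281
5.1833 [0.5888 0.1    0.0971] [ 3.1  -0.82 -7.09] 0.28
5.4333 [0.5888 0.1    0.1004] [ 2.15 -0.12 -7.51] 0.281
5.6833 [0.5888 0.1    0.1034] [ 3.27 -0.71 -7.85] 0.286
```

Run:
```python
import cv2,numpy as np
a=[cv2.resize(cv2.imread(f'pics/{n}.png')[190:290,240:320],None,fx=5,fy=5,interpolation=2) for n in('s2','s3')]
cv2.imwrite('pics/s23.png',np.hstack(a))
```

```text
(no output)
```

View pics/s23.png

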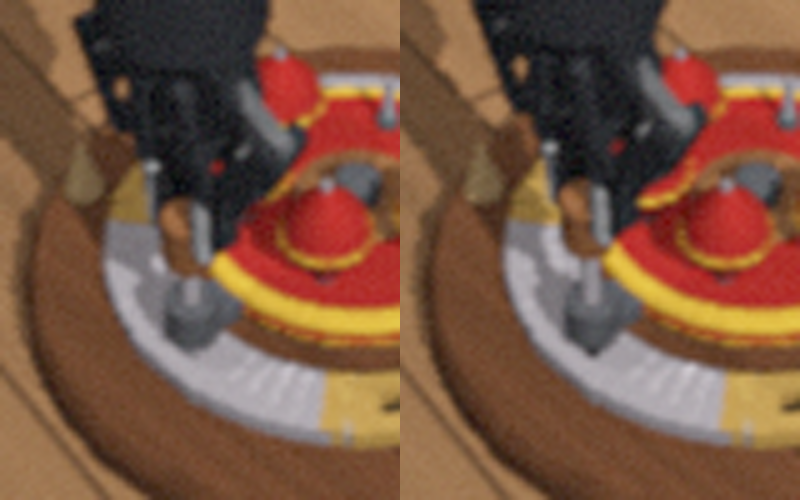

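Run:
```python
from h import *
from bench import env,monitor
for d in np.arange(1,-31,-6.):
    p,q=pose(d,.1034);env.movel(p,.08,frame=q)
    t=monitor.sense();print(d,t['clock'],t['position'].round(4),np.round(t['contact_force'],2),np.round(t['ft_torque'],2))
f=snap('wrist','w4');np.savez('w40.npz',mtx=f['mtx'],view=f['view']);f=snap('top','t4')
```

```text
1.0 6.2333 [0.5896 0.0877 0.1033] [ 1.2  -0.07 -9.19] [-0.23 -0.34 -0.01]
-5.0 6.525 [0.5892 0.0766 0.1034] [ 1.41 -0.67 -8.54] [-0.21 -0.21 -0.01]
-11.0 6.8167 [0.5875 0.0653 0.1033] [ 0.63 -0.38 -9.06] [-0.16 -0.07 -0.1 ]
-17.0 7.1083 [0.5847 0.0542 0.1033] [-0.6   0.31 -9.05] [ 0.01  0.1  -0.1 ]
-23.0 7.4 [0.5807 0.0435 0.1033] [-1.8   2.08 -8.76] [ 0.21  0.33 -0.18]
-29.0 7.6917 [0.5756 0.0333 0.1032] [-3.14  3.09 -8.74] [ 0.41  0.61 -0.23]
```

View pics/w4.png

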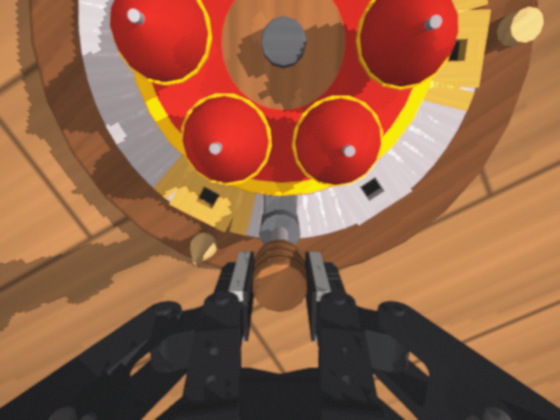

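Run:
```python
from h import *
import cv2
a=cv2.imread('pics/w4.png')
cv2.imwrite('pics/w4h.png',np.hstack([cv2.resize(a[v-25:v+25,u-25:u+25],None,fx=8,fy=8,interpolation=0) for u,v in((208,196),(372,187))]))
for n,u,v,z in(('hole',208,196,.04),('start',372,187,.04),('flath',458,49,.04),):
    p=bp('w4',u,v,z);d=p-C;print(n,p.round(4),np.hypot(*d).round(4),np.degrees(np.arctan2(d[1],d[0])).round(2))
```

```text
hole [ 0.5405 -0.0048] 0.1092 -56.19
start [0.5912 0.1011] 0.1125 7.76
flath [0.5352 0.1852] 0.1137 60.8
```

View pics/w4h.png

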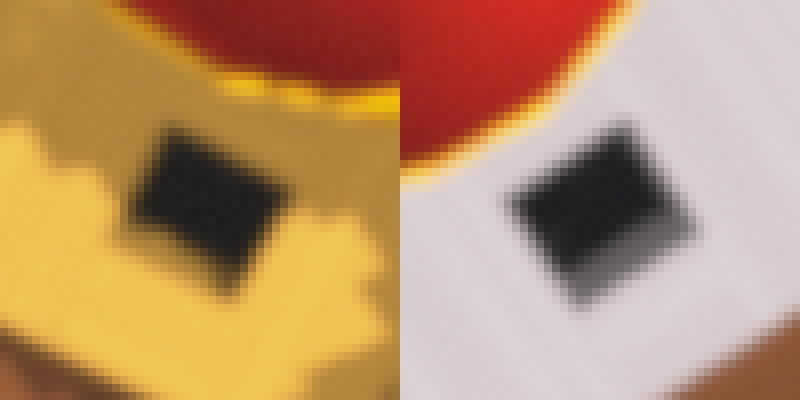

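Run:
```python
from h import *
from scipy.optimize import least_squares
A=np.array([bp('w4',208.6,197.5,.04),bp('w4',372.5,188.6,.04)]);print(A.round(4))
c=least_squares(lambda c:np.hypot(*(A-c).T)-.11,C).x
d=A-c;ang=np.degrees(np.arctan2(d[:,1],d[:,0]));print(c,ang,ang[0]-ang[1])
for dd in A: print(np.degrees(np.arctan2(*(dd-C)[::-1])))
```

```text
[[ 0.5416 -0.005 ]
 [ 0.5924  0.1009]]
[0.48316944 0.08813802] [-57.90423283   6.67780487] -64.5820377001792
-55.753896785588346
7.594507652559402
```

```bash
python3 - <<'E'
from h import *
from bench import env,monitor
def st(m):
    t=monitor.sense();print(m,t['clock'],t['position'].round(4),np.round(t['contact_force'],2),round(t['finger_gap'],3));return t
for d in (-35,-41,-47,-52,-57.4):
    p,q=pose(d,.1034);env.movel(p,.08,frame=q);st(d)
env.hold(.2);st('settled')
p,q=pose(-57.4,.0980);print('touch',env.movel(p,.02,guard=4));env.hold(.1);st('low')
snap('scene','s5');snap('wrist','w5');snap('top','t5')
E
python3 - <<'E'
import cv2,numpy as np
a=cv2.resize(cv2.imread('pics/s5.png')[180:280,230:310],None,fx=5,fy=5,interpolation=2)
b=cv2.resize(cv2.imread('pics/w5.png')[150:350,200:360],None,fx=2.5,fy=2.5,interpolation=2)
cv2.imwrite('pics/c5.png',np.hstack([a,b]))
E
```

```text
-35 8.0833 [0.5693 0.0235 0.1032] [-2.9   4.28 -9.29] 0.278
-41 8.375 [0.5621 0.0147 0.1032] [-4.4   6.16 -8.95] 0.281
-47 8.6667 [0.5541 0.0067 0.1032] [-4.47  7.95 -8.89] 0.284
-52 8.9333 [0.5468 0.0007 0.1032] [-4.52  8.72 -9.85] 0.28
-57.4 9.2167 [ 0.5384 -0.0051  0.1032] [-3.29  9.49 -9.53] 0.283
settled 9.4167 [ 0.5385 -0.005   0.1031] [-3.    9.97 -8.62] 0.284
touch False
low 9.9333 [ 0.5387 -0.0049  0.0979] [-3.87 10.72 -8.31] 0.276
```

View pics/c5.png

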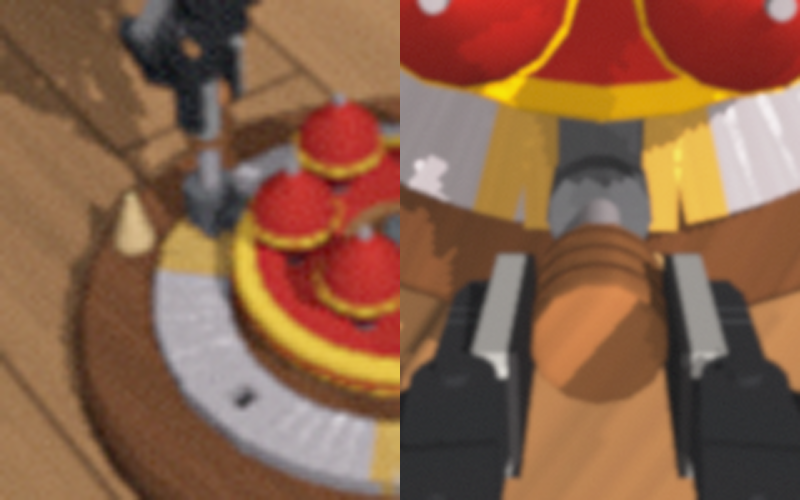

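Run:
```python
from h import *
from bench import env,monitor
def st(m):
    t=monitor.sense();print(m,t['clock'],t['position'].round(4),np.round(t['contact_force'],2),round(t['finger_gap'],3));return t
for r in(.109,.108):
    p,q=pose(-57.4,.0980,r=r);env.movel(p,.02,frame=q);env.hold(.1);st(r)
for z in(.0965,.095,.0935):
    p,q=pose(-57.4,z,r=r);h=env.movel(p,.02,guard=4);env.hold(.1);st(('z',z,h))
    if h:break
```

```text
0.109 10.4333 [ 0.5387 -0.0048  0.0982] [-1.68  6.48 -7.73] 0.282
0.108 10.7833 [ 0.5385 -0.0048  0.0983] [ 2.24  5.12 -8.59] 0.282
('z', 0.0965, False) 11.1333 [ 0.5383 -0.005   0.0967] [ 2.05  3.84 -7.29] 0.283
('z', 0.095, False) 11.4833 [ 0.5382 -0.005   0.0952] [ 2.85  4.78 -6.66] 0.279
('z', 0.0935, False) 11.8333 [ 0.5382 -0.005   0.0937] [ 1.01  5.92 -6.01] 0.282
```

```bash
python3 - <<'E'
from h import *
from bench import env,monitor
env.release();env.hold(.3)
t=monitor.sense();print(t['clock'],t['position'].round(4),np.round(t['contact_force'],2),t['finger_gap'])
p=np.array(t['position'])
env.movel(p+[0,0,.12],.12)
env.movel(p+[-.0,-.20,.16],.2)
env.hold(.2);snap('scene','s6');snap('top','t6')
t=monitor.sense();print(t['clock'],np.round(t['contact_force'],2))
E
python3 - <<'E'
import cv2,numpy as np
a=cv2.resize(cv2.imread('pics/s6.png')[180:300,235:315],None,fx=5,fy=5,interpolation=2)
b=cv2.resize(cv2.imread('pics/t6.png')[150:300,220:320],None,fx=4,fy=4,interpolation=2)
cv2.imwrite('pics/c6.png',np.hstack([a,b]))
E
```

```text
12.7583 [ 0.5379 -0.0051  0.0935] [ 0.04  0.26 -0.62] 1.001123108768651
15.375 [-0.4  -0.01  0.37]
```

View pics/c6.png

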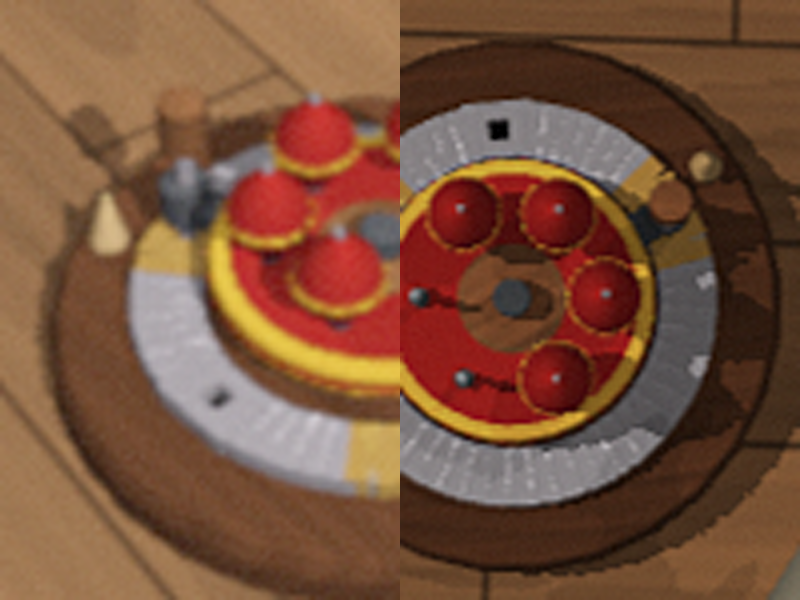

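View pics/s6.png

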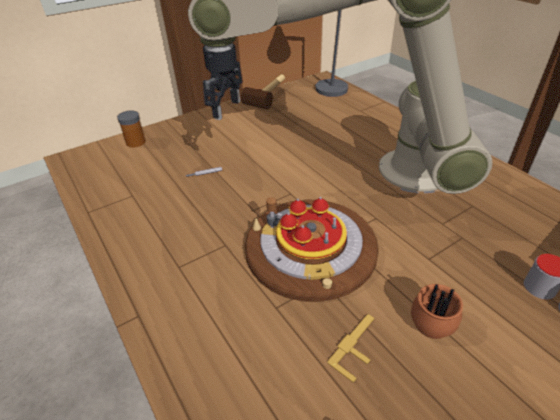

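Run:
```python
from h import *
import cv2
d=np.load('scene0.npz')
def pr(p):
    q=d['view'][:3,:3]@p+d['view'][:3,3];q=d['mtx']@q;return q[:2]/q[2]
a=np.radians(-57.5)
for lab,an in(('start',7.4),('now',-57.5)):
  a=np.radians(an);x=C+.11*np.array([np.cos(a),np.sin(a)])
  for z in(.074,.098,.128,.1365):print(lab,z,pr(np.array([*x,z])).round(1))
A=cv2.resize(cv2.imread('pics/s6.png')[190:235,250:290],None,fx=10,fy=10,interpolation=0)
B=cv2.resize(cv2.imread('pics/scene0.png')[222:267,258:298],None,fx=10,fy=10,interpolation=0)
cv2.imwrite('pics/c7.png',np.hstack([A,B]))
```

```text
start 0.074 [278.1 248.4]
start 0.098 [277.7 241.3]
start 0.128 [277.3 232. ]
start 0.1365 [277.2 229.3]
now 0.074 [271.3 215.7]
now 0.098 [270.9 208.7]
now 0.128 [270.4 199.6]
now 0.1365 [270.2 197. ]
```

View pics/c7.png

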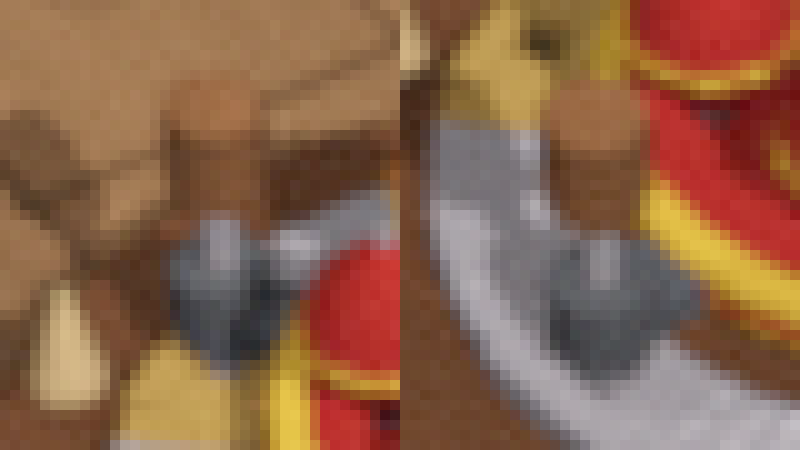

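Run:
```python
from bench import job
job.hand_in()
```

```text
the job is handed in; nothing more can be done
```

I indexed the turntable about 65° clockwise, towards the cone marker, and handed the job in at about 15.4 s on the robot's clock. No verdict was reported.

- **What I did:** I gripped the knob with the jaws along the swing, at 40 N. I drew the pin about 12 mm up, swung it along the arc, lowered it under a 4 N guard into the hole beside the cone, and released it about 2 mm above home.
- **Pin home:** In the last scene picture the knob stands as high above its boss as it did at the start, to within about 1 pixel. Resting on the plate it would stand about 2.6 pixels higher.
- **Right hole:** The knob is beside the pointed cone in both the scene and top views.
- **Robot clear:** The gripper is well away and the tool force reads about 0.5 N.
- **Bystanders:** The pot, punch and calipers look unmoved in the scene picture by eye; I did not measure them.

**What disagreed:**
- The cameras put the hole between -55.7° and -57.9°. I aimed for -57.4° and the pin entered without touching.
- The force on the tool towards the turntable's axis rose to about 10 N by the end of the swing, because my estimate of that axis was 1–2 mm off. I eased the sideways force to about 6 N before releasing.

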